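# Clear the length gauge and hold its telescoping arm out at the rider

### The job

The rubber stamp has been left standing in the way on the packing bench's length gauge: stand it upright in the white enamel tray and let go of it. Then squeeze the lock button on the gauge arm's grip post, draw the telescoping arm out until its pointer lines up with the brass rider on the scale, and finish still holding it there with the button squeezed, because a spring pulls the arm back when it is let go. Do not push the rider along, and leave the brass weight in the tray and the paper packet where they are.

Things in the scene. Friction and masses are not known exactly. Their poses are not given: they have to be found in the camera images.
- packing_board: Low wooden packing board on four feet, fixed, 260 mm (x) x 610 mm (y); its flat top is 85 mm above the table. Origin on the table under its centre. The gauge stands on it.
- gauge: The length gauge, fixed on the packing board: an aluminium base plate 90 (its x) x 360 (its y) x 8 mm, origin on the underside of the plate's centre, z up. A grey square tube (34 mm wide, top 47 mm above the board; end collars 40 mm wide, top 50 mm) lies on the -y half. A telescoping arm slides out of it towards the gauge's +y. Dark graduation lines, 5 mm apart, run along the edge at the gauge's -x side.
- gauge_grip (a point): The place to grip the telescoping arm. At the end of the arm stands a grey upright grip post, 40 mm (gauge x) x 28 mm (gauge y), its top 92 mm above the board; this point is 72 mm above the board, midway between the post's flat +x face and the squeezed-in button on its -x face. Grip across the gauge's x. Axes as the gauge's. With the arm home the point is 0.5 mm to the -x side of the gauge's centre.
- lock_button (a joint): Lock button, black, 20 mm wide (gauge y) x 28 mm tall, centred 72 mm above the board on the post's -x face, 7 mm proud of it; metres pressed, 0 = out, 0.006 = fully in (about 6 N; it springs out again). Over button and post the width is 47 mm, fully squeezed 41 mm. Pressed more than 4 mm it frees the arm; otherwise a hook holds the arm home (about 2 mm of play). A grip of 20 to 30 N on button and opposite face works the button and holds the arm.
- gauge_arm (a joint): How far the telescoping arm is drawn out, in metres: 0 = home and locked (the start), at most 0.145; grows towards the gauge's +y. A return spring pulls it home with 1.6 to 2.7 N and friction is about 0.4 N; let go, it runs back until the hook meets the lock about 13 mm short of home (squeeze the button to go past it).
- gauge_pointer (a point): Tip of the small steel pointer at the foot of the grip post (12 mm above the board, 41 mm to the post's -x side, level with the post's centre along the gauge's y). Axes as the gauge's.
- rider_mark (a point): The mark to reach: the point facing the thin fin of the brass rider (12 mm wide, fin 2 mm thick, top 23 mm above the board) that straddles the plate's -x edge at the scale. 12 mm above the board. The pointer is at the mark when both have the same position along the gauge's y; the arm must be drawn out 87 to 133 mm. The rider can be pushed along the edge, which is not wanted. Axes as the gauge's.
- stamp_center (a point): Centre, half-way up, of the wooden rubber stamp standing on the gauge plate in front of the grip post: 34 x 48 mm foot (48 along its own y), 81 mm tall, 55 g, z up. Its round handle, 28 mm in diameter, runs from 36 to 81 mm above its underside (about 5 mm below to 40 mm above this point); narrower neck (18 mm) from 27 to 36 mm.
- enamel_tray: White enamel tray with blue rim, fixed, 263 (its x) x 193 (its y) x 29 mm, origin at the centre of its underside, 1 mm above the table; flat floor 3 mm above its underside, about 200 x 140 mm. A brass weight stands on it at about 65 mm to the +x side of the centre; the middle and the -x side are free.
- rubber_stamp: The stamp as a body (origin at the centre of its underside), axes as for its centre.
- weight_200: Brass weight, 34 mm in diameter, 44 mm tall, loose in the tray; to be left alone. Origin at the centre of its underside.
- packet_b: Paper packet tied with twine, 82 x 107 x 46 mm, loose on the table to the right of the scale; to be left alone. Origin at the centre of its underside.

How it is judged:
By the outcome, as a careful person would: the job done as asked, in the order asked, and still so for the second after the job is handed in, while the arm keeps its last pose, push and grip.
It also fails if it takes over 58 s, if anything falls off the work surface, if the arm or the gripper's body presses on something with over 40 N, if the wrist force passes 120 N, or if a joint passes its speed limit or range.

### The arm

A 6-joint arm with a two-finger parallel gripper is mounted at the origin on a cart in front of the work surface, level with it; the furniture and walls round the work are solid. World frame = base frame: x ahead of the robot, y to its left, z up, the work surface at z = 0. Lengths are in m, angles in rad, forces in N, time in s.
With the tool pointing down it reaches from about 0.425 to 1.125 m from the base axis. Payload 14.9 kg.
Tool frame: the origin (TCP) lies on the centre line of the jaws, within the pads' length; the fingertips stand 8 mm ahead of it and the grasp point (between the pads) lies 11 mm behind it; z points along the fingers, y is the direction in which the jaws open and shut (so a half turn about z gives the same grasp; the last joint's range is limited). The gripper opens to 91 mm and grips with 3 to 60 N. Pads are 32 mm wide; open, the fingers measure 118 mm over their backs; the gripper's body (76 mm by 178 mm) begins 60 mm behind the grasp point.
Start: joints at [-1.177, 0.379, 1.734, -0, 1.028, -0.033], TCP at [0.29, -0.637, 0.222] pointing down, gripper open.
Joint ranges: [-2.77, 2.77], [-0.74, 2.19], [0, 2.66], [-1.06, 4.2], [0.31, 2.87], [-3.08, 3.08]. Speed limits (rad/s): [1.89, 1.89, 2.39, 3.14, 3.14, 3.14].

### API

Orientations are given as a 3x3 rotation matrix whose columns are the frame's x, y, z axes.
In Python, from workcell import manip gives the robot as it stands. The module is installed in compiled form; this text tells all that it offers.
- The arm moves only by the tool move_arm, never from a script. Its arguments are lists of equal length, an entry for each row: "linear": the shift along the tool's x, y, z each as a share of 0.2 m, from -1 to 1, a list of three; "spin": the turn about the tool's z as a share of 90 degrees, from -1 to 1; "fingers": the closure, from 0 (fully open) to 1 (shut). In form: {"linear": [[tx, ty, tz], ...], "spin": [spin, ...], "fingers": [fingers, ...]}. A call has 1 to 10 rows; each row is the pose to reach, as a shift and turn from the pose commanded when the call began, along the tool's axes at that moment; what a row does not reach only later rows make up. A row lasts 1/12 s, in which the tool goes at most 41.7 mm and 7.16 degrees, less where a joint would pass 70% of its speed; a pose out of reach is approached as far as the arm can. A call with a number of a shift or a turn outside -1 to 1 is refused whole. A call with a gripper value outside its range is refused whole. The fingers move at their own pace and stop on an object; "squeeze" is the grip in N (left out, the last holds). Time passes only in rows, so rows that repeat a pose let the fingers close. It gives the time, the measured TCP pose, the force and the opening at its end, in the units of the state.
- manip.observe(): the state, without advancing time (a new reading comes with each control period).
- manip.get_image(name): name is "scene" or "top" or "wrist"; returns the picture (480x640x3 uint8, red, green, blue); there is no depth.
- manip.calibration(name): a dict with "vertical_fov" (degrees; the focal length in pixels is half the picture's height over the tangent of half this angle, whatever the lens; pixels are square), "cx", "cy" (the principal point, pixels), "dist" ([k1, k2, p1, p2, k3] as OpenCV has them; the pictures are not rectified), "T" (4x4, takes a point from camera to world coordinates). Camera axes: x right, y down, z forward; pixel columns grow to the right and rows downward; lengths in m; the calibration is good to about 2 mm. A picture is of the moment at which its call begins: read the wrist's pose just before it. calibration takes no time and is no camera call; for the wrist camera it gives the pose at the moment of the call.
- manip.hand_in(): hands the job in, once; it reports no verdict.
The state is a dict: "time_s": time; "joint_positions": joint angles; "qd": joint speeds; "tau": joint torques, N m; "eef_pos": TCP position; "ee_rot": TCP orientation; "force": force on the tool from outside, world axes, zero at the start; "moment": the same for the moment, N m; "gripper_width": finger opening in m.
Only numpy, scipy, OpenCV 4.12 (cv2) and the standard library are available. Lean on these libraries where they do the work, as an engineer would, in place of code of your own. Each camera call takes 0.05 s, during which the arm holds its last target.

## Working session

There is one attempt and no reset: what is moved stays moved. The work goes in short steps, Python scripts to look and compute and a tool call to move; the robot and the scene stay as the last step left them, time stands still between calls to the robot, and variables do not carry over. Pictures are saved under pics/ and viewed, and the job is handed in when it is done.

Besides the shell and the picture viewer there is one more tool, called after ">>>" by a JSON object that holds its "fn" and its "kwargs", one argument or row to a line. move_arm: Moves the arm, as the interface text tells. Shift numbers are shares of 0.2 m and turn numbers shares of 90 degrees, none past 1 either way. Its arguments: {"type":"object","properties":{"linear":{"type":"array"},"spin":{"type":"array"},"fingers":{"type":"array"},"squeeze":{"type":"number"}},"required":["linear","spin","fingers"]}

```bash
mkdir -p pics; python3 - <<'E'
from workcell import manip
import cv2
s=manip.observe()
for k,v in s.items(): print(k,v)
for n in ("scene","top","wrist"):
    im=manip.get_image(n); cv2.imwrite(f"pics/{n}0.png",im[:,:,::-1])
    print(n,manip.calibration(n))
E
```

```text
time_s 0.0
joint_positions [-1.17732778e+00  3.79413855e-01  1.73480134e+00  1.86403690e-05
  1.02850672e+00 -3.32764490e-02]
qd [-0.00097378 -0.00058368  0.00091755  0.00101672  0.00094537  0.00094725]
tau [-1.25541985e-03 -7.63732553e+01 -4.34364152e+01  6.50240877e-02
  4.24715260e-02 -1.11943502e-04]
eef_pos [ 0.28959563 -0.63684311  0.22127437]
ee_rot [[ 9.10321847e-01  4.13900906e-01 -4.18205914e-04]
 [ 4.13901114e-01 -9.10321244e-01  1.04908900e-03]
 [ 5.35171605e-05 -1.12810453e-03 -9.99999362e-01]]
force [ 0.61343375 -0.74755398 -0.5471221 ]
moment [-0.00877001  0.00538151 -0.01120542]
gripper_width 0.09136424078269392
scene {'vertical_fov': 44.943683889719146, 'cx': 324.6103529029754, 'cy': 240.7657530986035, 'dist': array([-0.09173071,  0.        ,  0.        ,  0.        ,  0.        ]), 'T': array([[-0.88975099, -0.24296058,  0.38641084,  0.118311  ],
       [-0.45640512,  0.46219672, -0.7603082 ,  0.85110333],
       [ 0.0061271 , -0.85284486, -0.52212844,  0.69356951],
       [ 0.        ,  0.        ,  0.        ,  1.        ]])}
top {'vertical_fov': 43.31707442465072
[... 201 characters left out ...]
  [-0.99961507,  0.01792228, -0.0211778 , -0.00814673],
       [ 0.01825244, -0.15004109, -0.98851126,  1.56204243],
       [ 0.        ,  0.        ,  0.        ,  1.        ]])}
wrist {'vertical_fov': 59.39314526760656, 'cx': 325.950937657929, 'cy': 236.58225533170304, 'dist': array([-0.04194643,  0.        ,  0.        ,  0.        ,  0.        ]), 'T': array([[ 4.15356095e-01, -8.76803415e-01, -2.42270687e-01,
         3.58431873e-01],
       [-9.09658838e-01, -4.00452216e-01, -1.10267041e-01,
        -6.05273632e-01],
       [-3.35315643e-04,  2.66183759e-01, -9.63922245e-01,
         3.84064233e-01],
       [ 0.00000000e+00,  0.00000000e+00,  0.00000000e+00,
         1.00000000e+00]])}
```

View pics/scene0.png

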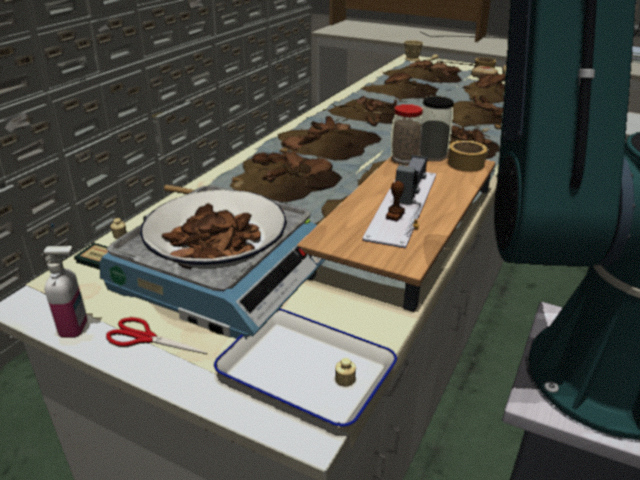

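View pics/top0.png

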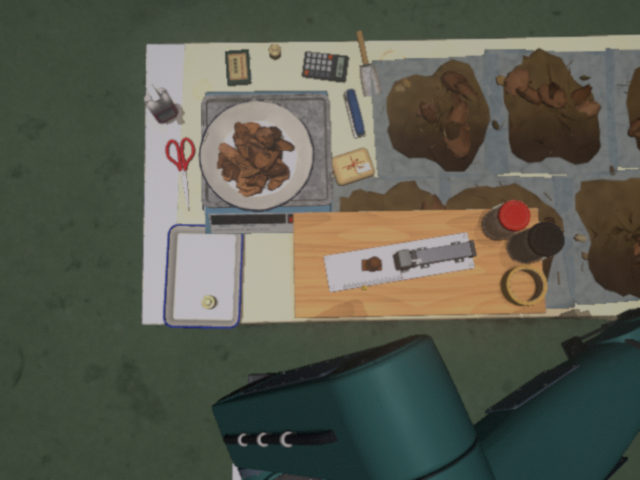

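View pics/wrist0.png

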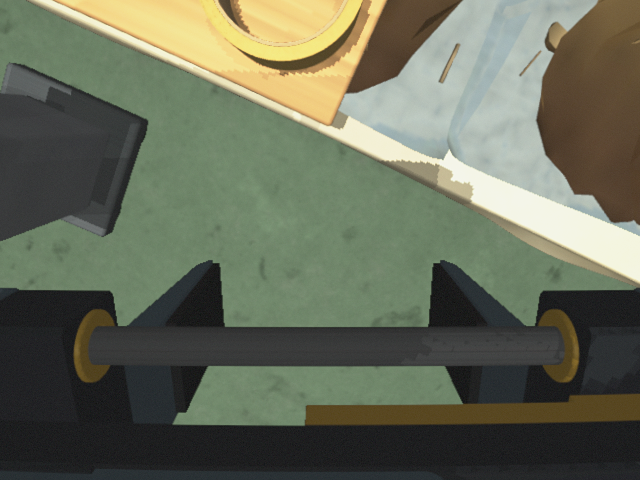

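The scene view shows the board with the stamp at about (397,200), standing before the grey post, and the tray in front with its weight at (345,372). In the top view the stamp is at (371,263), the post at (403,260) and the tray at (203,275). In the wrist view the gripper is off the table edge. Next I enlarge the gauge.

```bash
cat > h.py <<'E'
import numpy as np, cv2
from workcell import manip
def KD(c):
    f=240/np.tan(np.radians(c["vertical_fov"]/2))
    return np.array([[f,0,c["cx"]],[0,f,c["cy"]],[0,0,1]]),np.array(c["dist"])
def world(c,px,z):
    K,D=KD(c); u=cv2.undistortPoints(np.array([[px]],float),K,D)[0,0]
    T=c["T"]; d=T[:3,:3]@np.array([u[0],u[1],1]); o=T[:3,3]
    return o+d*(z-o[2])/d[2]
def pix(c,P):
    K,D=KD(c); Ti=np.linalg.inv(c["T"]); P=np.atleast_2d(np.array(P,float))
    return cv2.projectPoints(P,cv2.Rodrigues(Ti[:3,:3])[0],Ti[:3,3],K,D)[0][:,0]
def zoom(src,dst,x0,y0,w,h,k):
    im=cv2.imread(src)[y0:y0+h,x0:x0+w]
    cv2.imwrite(dst,cv2.resize(im,None,fx=k,fy=k,interpolation=cv2.INTER_CUBIC))
E
python3 - <<'E'
from h import *
zoom("pics/top0.png","pics/top0z.png",315,220,170,80,4.7)
zoom("pics/scene0.png","pics/scene0z.png",350,150,100,100,6)
zoom("pics/top0.png","pics/top0t.png",150,215,110,120,5)
E
```

```text
(no output)
```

View pics/top0z.png

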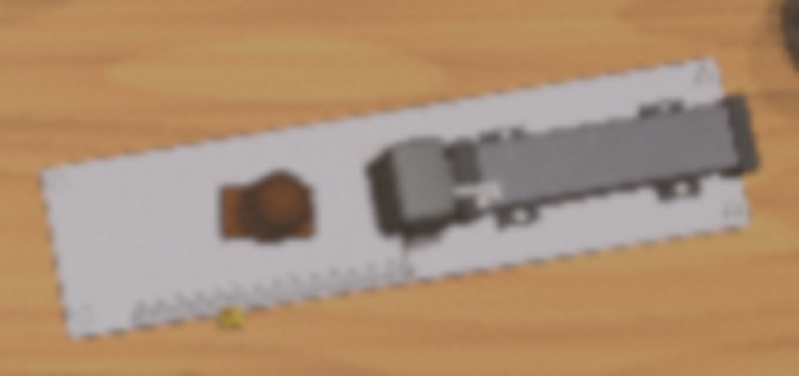

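View pics/scene0z.png

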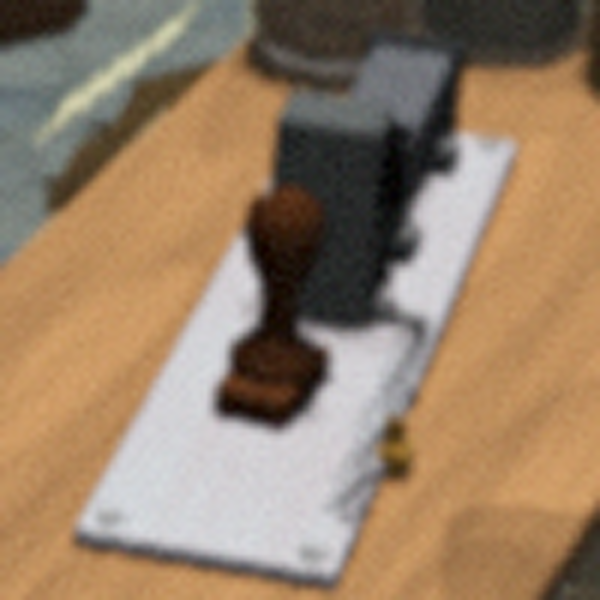

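View pics/top0t.png

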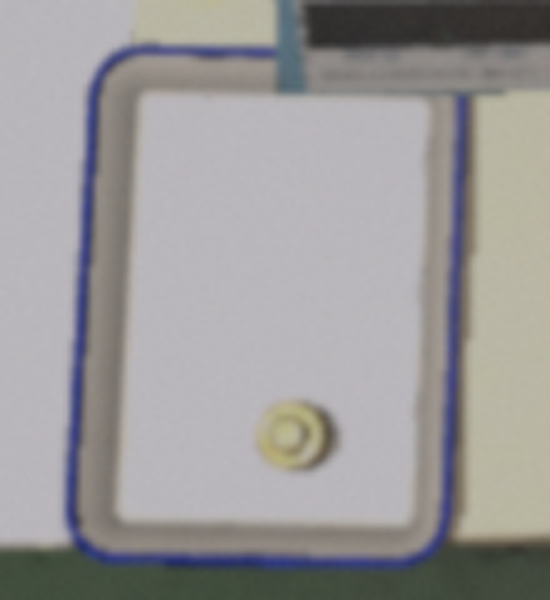

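```bash
python3 - <<'E'
from h import *
np.set_printoptions(precision=4,suppress=True)
c=manip.calibration("top"); s=manip.calibration("scene")
zt=lambda u,v:((u+.5)/4.7-.5+315,(v+.5)/4.7-.5+220)
zr=lambda u,v:((u+.5)/5-.5+150,(v+.5)/5-.5+215)
zs=lambda u,v:((u+.5)/6-.5+350,(v+.5)/6-.5+150)
P=[world(c,zt(*p),.093) for p in [(42,172),(715,58),(748,228),(72,338)]]
print("top plate",*P); A,B,C,D=P; print("len",np.linalg.norm(A-B),np.linalg.norm(D-C),np.linalg.norm(A-D),np.linalg.norm(B-C))
cen=sum(P)/4; gy=(A-B)+(D-C); gy/=np.linalg.norm(gy); gx=np.array([gy[1],-gy[0],0]); print("cen",cen,gy,gx, np.degrees(np.arctan2(-gy[0],gy[1])))
Q=[world(s,zs(*p),.093) for p in [(80,535),(335,575),(515,142)]]
print("scene corners",*Q)
def g(p): d=p-cen; return np.array([d@gx,d@gy])
print("handle top t", world(c,zt(281,200),.093+.075), g(world(c,zt(281,200),.168)))
print("stamp foot left edge t", [ (world(c,zt(*p),.115),g(world(c,zt(*p),.115))) for p in [(220,186),(218,238)]])
print("handle top s",world(s,zs(286,205),.093+.074), g(world(s,zs(286,205),.167)))
print("post top t",[g(world(c,zt(*p),.177)) for p in [(405,142),(452,140),(455,215),(408,222)]])
print("rider t",world(c,zt(231,318),.105),g(world(c,zt(231,318),.105)))
print("rider s",world(s,zs(396,450),.100),g(world(s,zs(396,450),.100)))
print("pointer t",g(world(c,zt(408,270),.097)), "s",g(world(s,zs(425,325),.097)))
R=[world(c,zr(*p),.029) for p in [(92,50),(467,50),(448,562),(68,555)]]
print("tray",*R)
F=[world(c,zr(*p),.004) for p in [(137,92),(430,97),(412,527),(118,522)]]
print("floor",*F,sum(F)/4)
print("weight",world(c,zr(289,433),.046))
E
```

```text
top plate [ 0.503  -0.0745  0.093 ] [ 0.5567 -0.4289  0.093 ] [ 0.467  -0.4406  0.093 ] [ 0.4165 -0.0878  0.093 ]
len 0.358484540370209 0.35634509897287237 0.08750697076377212 0.0904250187781493
cen [ 0.4858 -0.2579  0.093 ] [-0.1458  0.9893  0.    ] [0.9893 0.1458 0.    ] 8.385442974599712
scene corners [ 0.4986 -0.0659  0.093 ] [ 0.4143 -0.0817  0.093 ] [ 0.4663 -0.4347  0.093 ]
handle top t [ 0.4781 -0.1888  0.168 ] [0.0024 0.0695]
stamp foot left edge t [(array([ 0.4915, -0.1646,  0.115 ]), array([0.0192, 0.0915])), (array([ 0.4648, -0.1627,  0.115 ]), array([-0.0069,  0.0973]))]
handle top s [ 0.4779 -0.1881  0.167 ] [0.0024 0.0703]
post top t [array([0.0198, 0.0053]), array([ 0.017 , -0.0177]), array([-0.0196, -0.0121]), array([-0.0192,  0.0113])]
rider t [ 0.4245 -0.169   0.105 ] [-0.0477  0.0969]
rider s [ 0.4207 -0.1574  0.1   ] [-0.0497  0.109 ]
pointer t [-0.038   0.0011] s [-0.0411  0.0085]
tray [0.5994 0.3184 0.029 ] [0.5961 0.1275 0.029 ] [0.3365 0.138  0.029 ] [0.3444 0.3263 0.029 ]
floor [0.5813 0.3003 0.004 ] [0.5759 0.149  0.004 ] [0.3546 0.1586 0.004 ] [0.3606 0.307  0.004 ] [0.4681 0.2287 0.004 ]
weight [0.4016 0.2149 0.046 ]
```

>>> {"fn": "move_arm", "kwargs": {
  "linear": [
    [0.1,-0.1,-0.3],
    [0.89,-0.82,-0.55],
    [0.89,-0.82,-0.55],
    [0.89,-0.82,-0.55],
    [0.89,-0.82,-0.55],
    [0.89,-0.82,-0.55],
    [0.89,-0.82,-0.55],
    [0.89,-0.82,-0.55],
    [0.89,-0.82,-0.55]
  ],
  "spin": [-0.08,-0.16,-0.24,-0.32,-0.4,-0.48,-0.55,-0.63,-0.71],
  "fingers": [0,0,0,0,0,0,0,0,0]
}}

```text
time_s: 0.9
eef_pos: [0.3847, -0.413, 0.3328]
ee_rot: [[0.022, 1.0, 0.001], [1.0, -0.022, -0.001], [-0.001, 0.001, -1.0]]
force: [-0.1, -0.5, -1.3]
gripper_width: 0.0913
```

>>> {"fn": "move_arm", "kwargs": {
  "linear": [
    [1.0,0.44,0.05],
    [1.0,0.44,0.05],
    [1.0,0.44,0.05],
    [1.0,0.44,0.05],
    [1.0,0.44,0.05],
    [1.0,0.44,0.05],
    [1.0,0.44,0.05]
  ],
  "spin": [-0.107,-0.107,-0.107,-0.107,-0.107,-0.107,-0.107],
  "fingers": [0,0,0,0,0,0,0]
}}

```text
time_s: 1.48
eef_pos: [0.4786, -0.2147, 0.3217]
ee_rot: [[-0.141, 0.99, -0.0], [0.99, 0.141, 0.0], [0.0, -0.0, -1.0]]
force: [1.0, -0.6, 0.2]
gripper_width: 0.0912
```

```bash
python3 - <<'E'
from h import *
c=manip.calibration("wrist"); im=manip.get_image("wrist"); cv2.imwrite("pics/w1.png",im[:,:,::-1]); np.save("w1T.npy",c["T"]); print(c["T"]); s=manip.observe(); print(s["eef_pos"],s["ee_rot"],s["time_s"],s["qd"])
E
```

```text
[[ 9.89805241e-01  1.37537438e-01  3.70005068e-02  4.68663937e-01]
 [ 1.42424734e-01 -9.54193066e-01 -2.63117443e-01 -1.39886181e-01]
 [-8.82871936e-04  2.65704811e-01 -9.64054031e-01  4.84362173e-01]
 [ 0.00000000e+00  0.00000000e+00  0.00000000e+00  1.00000000e+00]]
[ 0.4781093  -0.21621788  0.32182002] [[-1.40002317e-01  9.90151139e-01 -2.71210201e-04]
 [ 9.90151176e-01  1.40002314e-01 -3.02283882e-05]
 [ 8.03938276e-06 -2.72771144e-04 -9.99999963e-01]] 1.5333 [-0.04602047  0.00222648 -0.00395692 -0.00416483  0.00164041 -0.01694466]
```

View pics/w1.png

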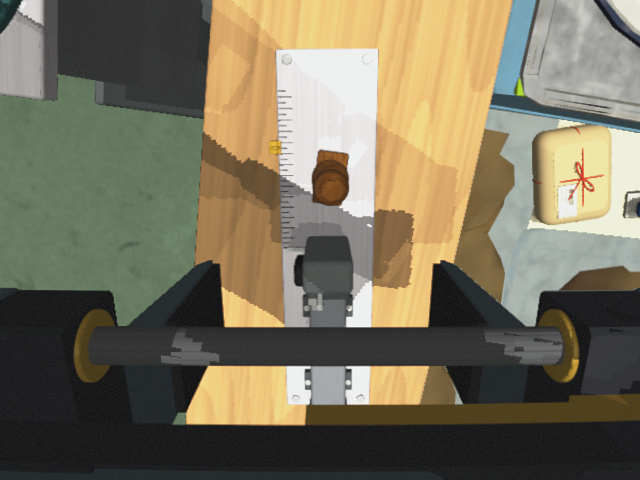

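The wrist view shows the whole gauge: the plate's top edge runs (277,50)–(378,48), the rider is at (275,147), the stamp handle at (330,185), the post at (328,262) and the button at (298,270). I'll zoom in to measure.

```bash
python3 - <<'E'
from h import *
zoom("pics/w1.png","pics/w1a.png",255,125,130,95,6)
zoom("pics/w1.png","pics/w1b.png",255,215,130,95,6)
zoom("pics/w1.png","pics/w1c.png",255,35,135,95,5.9)
E
```

```text
(no output)
```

View pics/w1a.png

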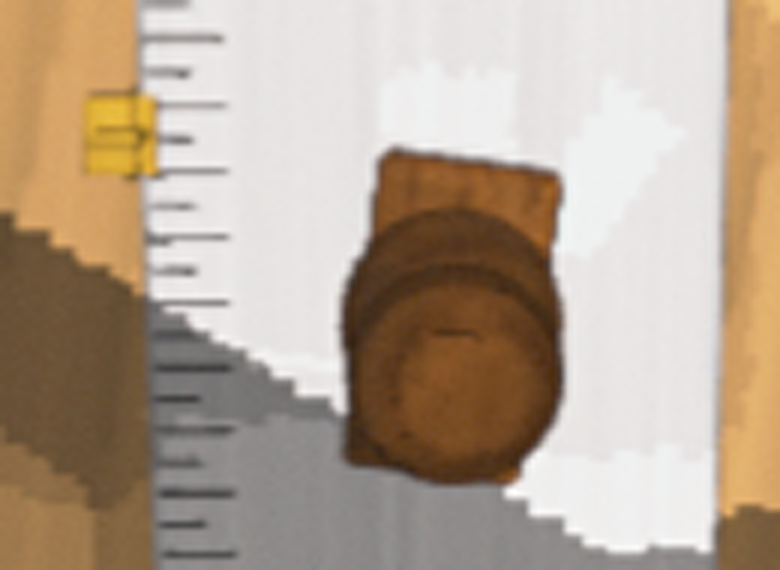

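View pics/w1b.png

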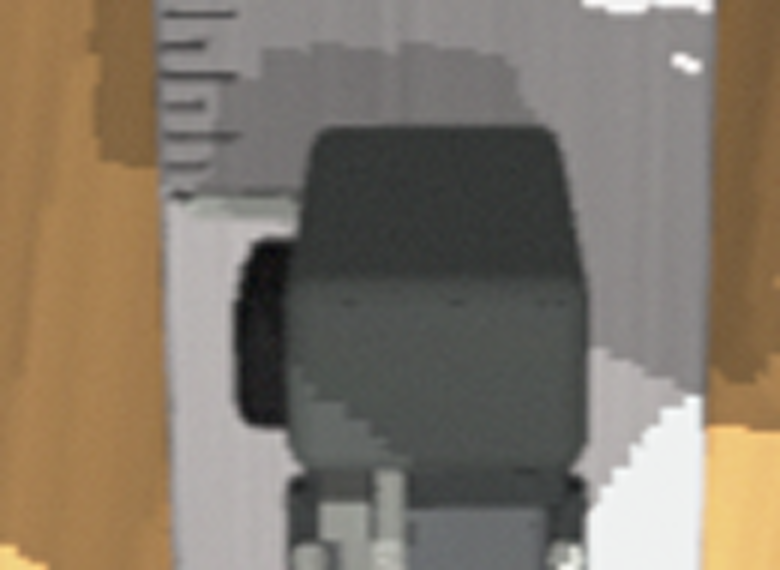

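View pics/w1c.png

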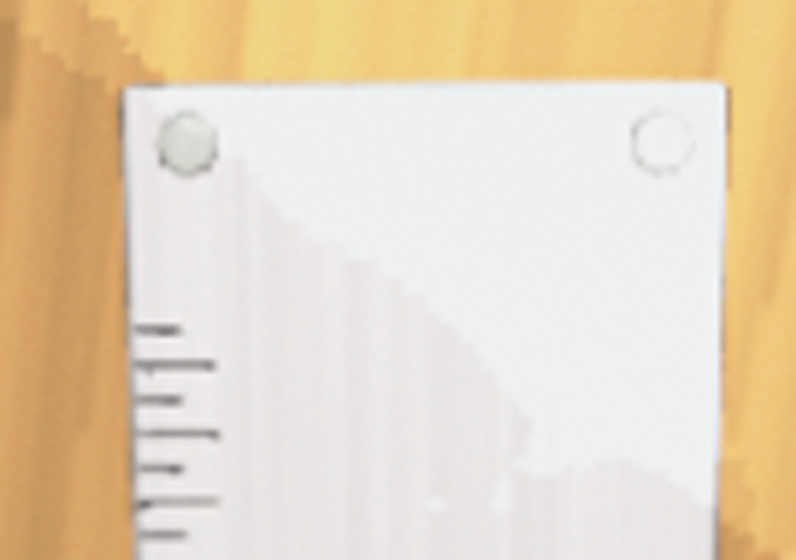

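```bash
cat > m.py <<'E'
from h import *
np.set_printoptions(precision=4,suppress=True)
c=manip.calibration("wrist"); c["T"]=np.load("w1T.npy")
def z(x0,y0,k): return lambda u,v:((u+.5)/k-.5+x0,(v+.5)/k-.5+y0)
a=z(255,125,6);b=z(255,215,6);cc=z(255,35,5.9)
A=world(c,cc(725,83),.093);D=world(c,cc(123,88),.093)
E1=world(c,(287.5,403),.093);E2=world(c,(369,403),.093)
E=A*0
# left/right edges
L=[D]+[world(c,a(137,5),.093),world(c,a(158,560),.093),world(c,b(172,560),.093)]
R=[A]+[world(c,a(730,5),.093),world(c,a(715,560),.093),world(c,b(703,560),.093)]
for l,r in zip(L,R): print(l,r,np.linalg.norm(l-r))
P=np.array(L)[:,:2];Q=np.array(R)[:,:2]
def line(P): 
    v=cv2.fitLine(P.astype(np.float32),cv2.DIST_L2,0,.01,.01).ravel()[:2]; return v*np.sign(v[1])
print("dirs",line(P),line(Q)); gy=line(P)+line(Q); gy/=np.linalg.norm(gy); 
gx=np.array([gy[1],-gy[0]]); print("yaw",np.degrees(np.arctan2(-gy[0],gy[1])))
cen=(A+D)[:2]/2-.18*gy; print("gauge cen",cen)
mid=(P.mean(0)+Q.mean(0))/2; print("centre-line off",(mid-cen)@gx)
g=lambda p:np.array([(p[:2]-cen)@gx,(p[:2]-cen)@gy])
if __name__=="__main__":
    for n,p,h in [("pointer",b(188,197),.097),("pointer far",b(295,208),.097),("fin",a(125,133),.108),("rider far",a(120,92),.1),("rider near",a(120,175),.1),("handle far",a(455,268),.174),("handle R",a(560,375),.165),("handle L",a(348,375),.165),("handle near",a(455,483),.170),("footFL",a(385,150),.115),("footFR",a(560,175),.115),("footNL",a(348,460),.093+.01),
      ("postFL",b(295,280),.177),("postFR",b(582,280),.177),("postNR",b(580,468),.177),("button",b(240,330),.157),("line0",b(185,195),.093),("line",b(195,166),.093),("line",b(200,135),.093),("lineN",a(190,106),.093),("lineN",a(190,170),.093)]:
        p=world(c,p,h); print(n,p,g(p))
E
python3 m.py
```

```text
[ 0.4164 -0.0865  0.093 ] [ 0.5038 -0.0733  0.093 ] 0.08838273140500093
[ 0.4255 -0.15    0.093 ] [ 0.5138 -0.1373  0.093 ] 0.08916414236263971
[ 0.4385 -0.2346  0.093 ] [ 0.5262 -0.2219  0.093 ] 0.08852330628879482
[ 0.4515 -0.3271  0.093 ] [ 0.5403 -0.3143  0.093 ] 0.0897143190699281
dirs [-0.1452  0.9894] [-0.1492  0.9888]
yaw 8.463972
gauge cen [ 0.4866 -0.2579]
centre-line off 5.404056049502012e-05
pointer [ 0.4469 -0.2618  0.097 ] [-0.0398  0.002 ]
pointer far [ 0.4642 -0.2612  0.097 ] [-0.0227  0.0001]
fin [ 0.4275 -0.1679  0.108 ] [-0.0452  0.0977]
rider far [ 0.4252 -0.1627  0.1   ] [-0.0467  0.1033]
rider near [ 0.4266 -0.1748  0.1   ] [-0.0471  0.0911]
handle far [ 0.4765 -0.1734  0.174 ] [0.0025 0.0851]
handle R [ 0.4919 -0.1859  0.165 ] [0.0159 0.0705]
handle L [ 0.4652 -0.1897  0.165 ] [-0.0111  0.0706]
handle near [ 0.4806 -0.2006  0.17  ] [0.0025 0.0576]
footFL [ 0.4656 -0.1645  0.115 ] [-0.007   0.0955]
footFR [ 0.4911 -0.1644  0.115 ] [0.0182 0.0918]
footNL [ 0.4663 -0.2124  0.103 ] [-0.0133  0.048 ]
postFL [ 0.4663 -0.2457  0.177 ] [-0.0182  0.0151]
postFR [ 0.5028 -0.2405  0.177 ] [0.0186 0.0149]
postNR [ 0.5067 -0.2662  0.177 ] [ 0.0187 -0.0111]
button [ 0.4596 -0.2609  0.157 ] [-0.0271  0.001 ]
line0 [ 0.4462 -0.2628  0.093 ] [-0.0407  0.0011]
line [ 0.4472 -0.2577  0.093 ] [-0.0389  0.006 ]
line [ 0.4474 -0.2524  0.093 ] [-0.0379  0.0112]
lineN [ 0.4352 -0.1637  0.093 ] [-0.037   0.1008]
lineN [ 0.4363 -0.1732  0.093 ] [-0.0372  0.0912]
```

>>> {"fn": "move_arm", "kwargs": {
  "linear": [
    [0.14,0.0225,0.15],
    [0.14,0.0225,0.35],
    [0.14,0.0225,0.55],
    [0.14,0.0225,0.72],
    [0.14,0.0225,0.84],
    [0.14,0.0225,0.9],
    [0.14,0.0225,0.9]
  ],
  "spin": [-0.005,-0.005,-0.005,-0.005,-0.005,-0.005,-0.005],
  "fingers": [0,0,0,0,0,0,0]
}}

```text
time_s: 2.12
eef_pos: [0.4769, -0.1892, 0.1397]
ee_rot: [[-0.144, 0.99, -0.004], [0.99, 0.144, 0.002], [0.002, -0.003, -1.0]]
force: [-1.0, 0.2, -0.1]
gripper_width: 0.0911
```

```bash
python3 - <<'E'
from h import *
im=manip.get_image("wrist"); cv2.imwrite("pics/w2.png",im[:,:,::-1]); s=manip.observe(); print(s["eef_pos"],s["ee_rot"],s["force"])
E
```

```text
[ 0.47795359 -0.18946221  0.14160601] [[-1.44286727e-01  9.89534667e-01 -1.57561015e-03]
 [ 9.89535598e-01  1.44287784e-01  5.78643439e-04]
 [ 7.99929040e-04 -1.47563177e-03 -9.99998591e-01]] [ 0.38669093  0.4792165  -0.06496634]
```

View pics/w2.png

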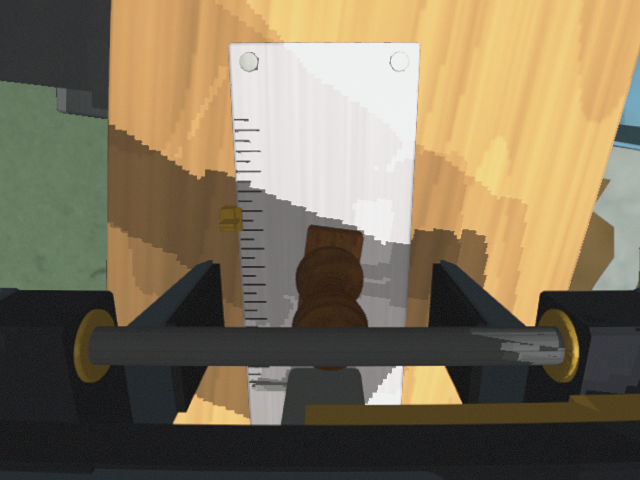

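The stamp (330,310) stands midway between the fingers, so I close on it.

>>> {"fn": "move_arm", "kwargs": {
  "linear": [
    [0,0,0],
    [0,0,0],
    [0,0,0],
    [0,0,0],
    [0,0,0],
    [0,0,0],
    [0,0,0],
    [0,0,0]
  ],
  "spin": [0,0,0,0,0,0,0,0],
  "fingers": [1,1,1,1,1,1,1,1],
  "squeeze": 15
}}

```text
time_s: 2.83
eef_pos: [0.4785, -0.1886, 0.142]
ee_rot: [[-0.145, 0.989, 0.0], [0.989, 0.145, -0.0], [-0.0, 0.0, -1.0]]
force: [0.7, -0.3, 0.0]
gripper_width: 0.0411
```

Still closing.

>>> {"fn": "move_arm", "kwargs": {
  "linear": [
    [0,0,0],
    [0,0,0],
    [0,0,0],
    [0,0,0]
  ],
  "spin": [0,0,0,0],
  "fingers": [1,1,1,1]
}}

```text
time_s: 3.17
eef_pos: [0.4784, -0.1886, 0.1419]
ee_rot: [[-0.145, 0.989, -0.0], [0.989, 0.145, 0.0], [0.0, -0.0, -1.0]]
force: [-0.8, 0.4, 0.4]
gripper_width: 0.0272
```

>>> {"fn": "move_arm", "kwargs": {
  "linear": [
    [0,0,-0.1],
    [0,0,-0.25],
    [0.03,0,-0.4],
    [0.15,0.02,-0.5],
    [0.32,0.05,-0.5],
    [0.5,0.08,-0.5],
    [0.7,0.11,-0.5],
    [0.88,0.14,-0.5],
    [1.0,0.16,-0.5],
    [1.0,0.16,-0.5]
  ],
  "spin": [0,0,0,0,0,0,0,0,0,0],
  "fingers": [1,1,1,1,1,1,1,1,1,1]
}}

```text
time_s: 4.0
eef_pos: [0.4808, 0.0172, 0.242]
ee_rot: [[-0.148, 0.989, 0.0], [0.989, 0.148, 0.001], [0.001, 0.0, -1.0]]
force: [-0.3, -1.2, -0.1]
gripper_width: 0.027
```

>>> {"fn": "move_arm", "kwargs": {
  "linear": [
    [0.15,0.02,0],
    [0.33,0.05,0],
    [0.52,0.09,0],
    [0.7,0.12,0],
    [0.87,0.15,0],
    [0.97,0.17,0],
    [1.0,0.17,0],
    [1.0,0.17,0]
  ],
  "spin": [0,0,0,0,0,0,0,0],
  "fingers": [1,1,1,1,1,1,1,1]
}}

```text
time_s: 4.67
eef_pos: [0.4855, 0.2173, 0.2417]
ee_rot: [[-0.147, 0.989, -0.0], [0.989, 0.147, -0.0], [-0.0, -0.0, -1.0]]
force: [-0.2, -0.2, -0.3]
gripper_width: 0.027
```

```bash
python3 - <<'E'
from h import *
a=manip.get_image("wrist"); b=manip.get_image("scene"); s=manip.observe(); print(s["eef_pos"],s["ee_rot"],s["gripper_width"],s["time_s"])
cv2.imwrite("pics/w3.png",a[:,:,::-1]);cv2.imwrite("pics/s3.png",b[:,:,::-1])
E
```

```text
[0.48552454 0.21575709 0.24169962] [[-1.45297105e-01  9.89387958e-01 -4.68901746e-04]
 [ 9.89388020e-01  1.45296933e-01 -3.83580311e-04]
 [-3.11379755e-04 -5.19658879e-04 -9.99999816e-01]] 0.027155905663878044 4.7667
```

View pics/w3.png

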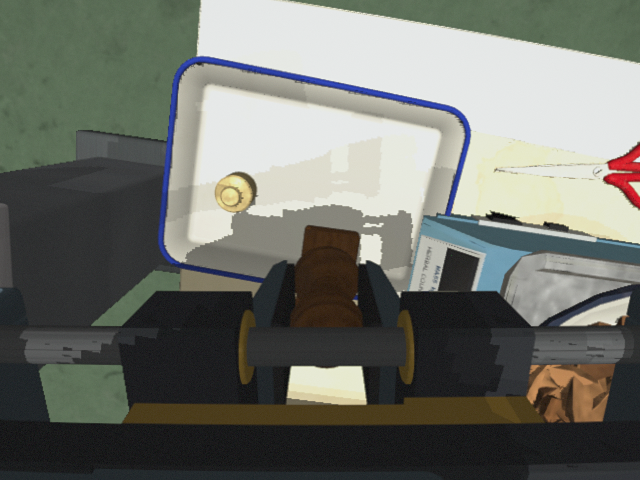

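View pics/s3.png

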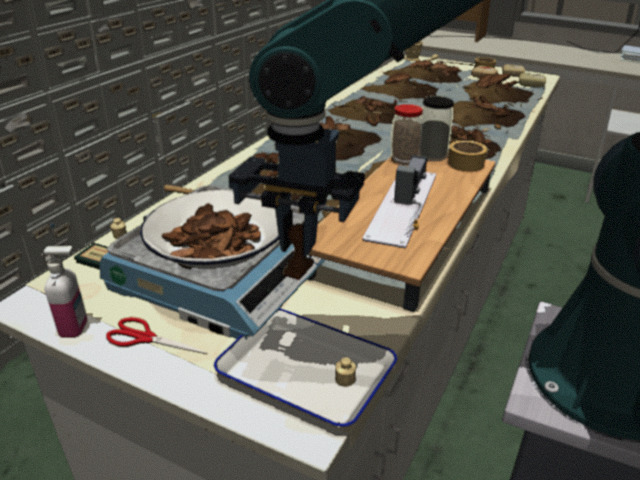

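The wrist view shows the tray with its weight at (236,192) and the stamp held upright. The scale is to the right, so I check its clearance before going down.

```bash
python3 - <<'E'
from h import *
np.set_printoptions(precision=3,suppress=True)
t=manip.calibration("top");w=manip.calibration("wrist");s=manip.calibration("scene")
for z in (.05,.07,.1,.13):
    print(z,"top scale edge",world(t,(206,232),z),world(t,(293,233),z),"pan",world(t,(257,212),z),world(t,(200,155),z),world(t,(313,155),z))
def tri(*obs):
    A=[];b=[]
    for c,p in obs:
        o=c["T"][:3,3]; d=world(c,p,0)-o; d/=np.linalg.norm(d); M=np.eye(3)-np.outer(d,d); A.append(M); b.append(M@o)
    A=np.vstack(A);b=np.hstack(b); x=np.linalg.lstsq(A,b,rcond=None)[0]; return x,np.linalg.norm(A@x-b)
print("scale corner top/wrist",tri((t,(206,231)),(w,(425,217))))
print("scale corner scene/top",tri((t,(206,231)),(s,(218,337))), tri((w,(425,217)),(s,(218,337))))
print("pan left rim (max y) top/scene",world(s,(143,230),.1),world(s,(283,235),.1))
E
```

```text
0.05 top scale edge [0.575 0.219 0.05 ] [ 0.569 -0.     0.05 ] pan [0.624 0.09  0.05 ] [0.776 0.235 0.05 ] [ 0.772 -0.056  0.05 ]
0.07 top scale edge [0.572 0.216 0.07 ] [ 0.565 -0.001  0.07 ] pan [0.62  0.089 0.07 ] [0.77  0.231 0.07 ] [ 0.766 -0.055  0.07 ]
0.1 top scale edge [0.567 0.211 0.1  ] [ 0.561 -0.001  0.1  ] pan [0.615 0.087 0.1  ] [0.761 0.227 0.1  ] [ 0.757 -0.054  0.1  ]
0.13 top scale edge [0.562 0.207 0.13 ] [ 0.556 -0.001  0.13 ] pan [0.609 0.085 0.13 ] [0.752 0.222 0.13 ] [ 0.748 -0.053  0.13 ]
scale corner top/wrist (array([0.579, 0.221, 0.031]), np.float64(0.003140009385767773))
scale corner scene/top (array([0.607, 0.237, 0.021]), np.float64(0.03876730477999682)) (array([0.604, 0.236, 0.025]), np.float64(0.04269169875670535))
pan left rim (max y) top/scene [0.903 0.121 0.1  ] [0.641 0.006 0.1  ]
```

>>> {"fn": "move_arm", "kwargs": {
  "linear": [
    [0.12,0.018,0.12],
    [0.12,0.018,0.3],
    [0.12,0.018,0.5],
    [0.12,0.018,0.68],
    [0.12,0.018,0.8],
    [0.12,0.018,0.88],
    [0.12,0.018,0.91],
    [0.12,0.018,0.92],
    [0.12,0.018,0.92]
  ],
  "spin": [0,0,0,0,0,0,0,0,0],
  "fingers": [1,1,1,1,1,1,1,1,1]
}}

```text
time_s: 5.52
eef_pos: [0.4861, 0.2403, 0.0584]
ee_rot: [[-0.144, 0.99, 0.0], [0.99, 0.144, 0.0], [0.0, 0.0, -1.0]]
force: [0.8, 0.7, 0.3]
gripper_width: 0.0273
```

>>> {"fn": "move_arm", "kwargs": {
  "linear": [
    [0,0,0.008],
    [0,0,0.016],
    [0,0,0.022],
    [0,0,0.022],
    [0,0,0.022]
  ],
  "spin": [0,0,0,0,0],
  "fingers": [1,1,1,1,1]
}}

```text
time_s: 5.93
eef_pos: [0.4858, 0.2411, 0.0538]
ee_rot: [[-0.145, 0.989, 0.0], [0.989, 0.145, 0.0], [0.0, 0.0, -1.0]]
force: [-0.6, 0.2, -0.1]
gripper_width: 0.0272
```

>>> {"fn": "move_arm", "kwargs": {
  "linear": [
    [0,0,0.005],
    [0,0,0.005],
    [0,0,0.01],
    [0,0,0.01]
  ],
  "spin": [0,0,0,0],
  "fingers": [1,1,1,1]
}}

```text
time_s: 6.27
eef_pos: [0.4861, 0.241, 0.0521]
ee_rot: [[-0.146, 0.989, 0.0], [0.989, 0.146, -0.0], [-0.0, 0.0, -1.0]]
force: [-1.9, -2.5, 10.2]
gripper_width: 0.0265
```

>>> {"fn": "move_arm", "kwargs": {
  "linear": [
    [0,0,-0.004],
    [0,0,-0.004],
    [0,0,-0.004],
    [0,0,-0.004],
    [0,0,-0.004],
    [0,0,-0.004],
    [0,0,-0.004],
    [0,0,-0.004]
  ],
  "spin": [0,0,0,0,0,0,0,0],
  "fingers": [1,1,0.66,0.6,0.5,0.4,0.35,0.35]
}}

```text
time_s: 6.93
eef_pos: [0.4857, 0.241, 0.0523]
ee_rot: [[-0.145, 0.989, -0.0], [0.989, 0.145, -0.0], [-0.0, -0.0, -1.0]]
force: [-0.6, -0.6, 0.2]
gripper_width: 0.0582
```

```bash
python3 - <<'E'
from h import *
a=manip.get_image("wrist"); b=manip.get_image("scene"); s=manip.observe(); print(s["eef_pos"],s["gripper_width"],s["force"],s["time_s"])
cv2.imwrite("pics/w4.png",a[:,:,::-1]);cv2.imwrite("pics/s4.png",b[:,:,::-1])
E
```

```text
[0.48575905 0.24099767 0.05233686] 0.05914003197273605 [-0.08558284  0.18269881  0.00760035] 7.0333
```

View pics/w4.png

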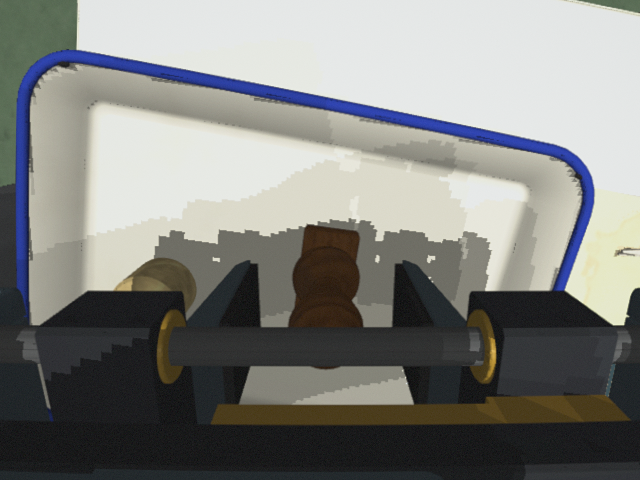

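View pics/s4.png

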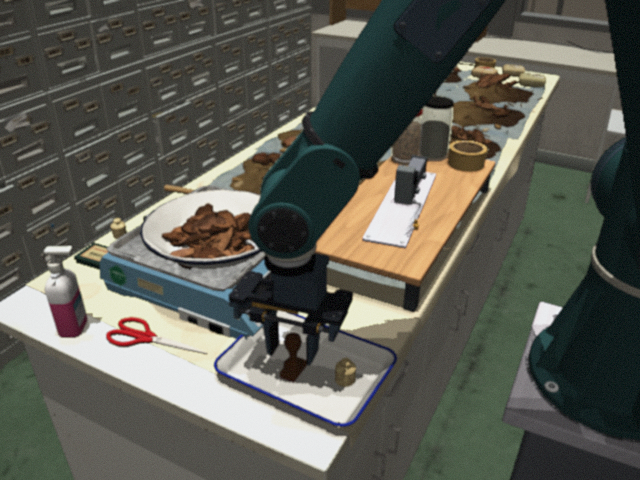

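The stamp stands upright and free at (328,300). I lift straight up and go back to the gauge.

>>> {"fn": "move_arm", "kwargs": {
  "linear": [
    [0,0,-0.05],
    [0,0,-0.15],
    [0,0,-0.3],
    [0,0,-0.48],
    [0,0,-0.67],
    [0,0,-0.85],
    [-0.1,-0.015,-1.0],
    [-0.3,-0.04,-1.0],
    [-0.48,-0.07,-1.0],
    [-0.66,-0.1,-1.0]
  ],
  "spin": [0,0,0,0,0,0,0,0,0,0],
  "fingers": [0.35,0.35,0.35,0.35,0.2,0,0,0,0,0]
}}

```text
time_s: 7.87
eef_pos: [0.4849, 0.1062, 0.2538]
ee_rot: [[-0.146, 0.989, 0.002], [0.989, 0.146, 0.0], [0.0, 0.002, -1.0]]
force: [0.4, -0.5, -0.2]
gripper_width: 0.0907
```

>>> {"fn": "move_arm", "kwargs": {
  "linear": [
    [-0.2,-0.03,0],
    [-0.4,-0.06,0],
    [-0.6,-0.09,0],
    [-0.78,-0.115,0],
    [-0.92,-0.135,0],
    [-1.0,-0.147,0],
    [-1.0,-0.147,0]
  ],
  "spin": [0,0,0,0,0,0,0],
  "fingers": [0,0,0,0,0,0,0]
}}

```text
time_s: 8.45
eef_pos: [0.4849, -0.0972, 0.2531]
ee_rot: [[-0.143, 0.99, 0.001], [0.99, 0.143, -0.0], [-0.001, 0.001, -1.0]]
force: [0.1, 1.7, 0.4]
gripper_width: 0.0913
```

```bash
python3 - <<'E'
from h import *
c=manip.calibration("wrist");a=manip.get_image("wrist"); b=manip.get_image("top");d=manip.get_image("scene"); s=manip.observe(); print(s["eef_pos"],s["ee_rot"],s["gripper_width"],s["force"],s["time_s"])
np.save("w5T.npy",c["T"])
cv2.imwrite("pics/w5.png",a[:,:,::-1]);cv2.imwrite("pics/t5.png",b[:,:,::-1]);cv2.imwrite("pics/s5.png",d[:,:,::-1])
zoom("pics/s5.png","pics/s5z.png",190,280,230,150,3.4)
# target in tool axes
R=s["ee_rot"];d=R.T@(np.array([.4859,-.2565,.146])-s["eef_pos"]);print("shift shares",d/.2, "yaw err deg",8.46-np.degrees(np.arctan2(-R[0,0],R[1,0])))
E
```

```text
[ 0.48495527 -0.09433676  0.25270284] [[-1.44956769e-01  9.89437964e-01  2.25666041e-04]
 [ 9.89437987e-01  1.44956747e-01  1.10403787e-04]
 [ 7.65258830e-05  2.39286330e-04 -9.99999968e-01]] 0.09095352418004062 [ 0.6923189  -0.03863364 -0.11855472] 8.6
shift shares [-0.80297791 -0.11298717  0.53342574] yaw err deg 0.12522419674043128
```

View pics/s5z.png

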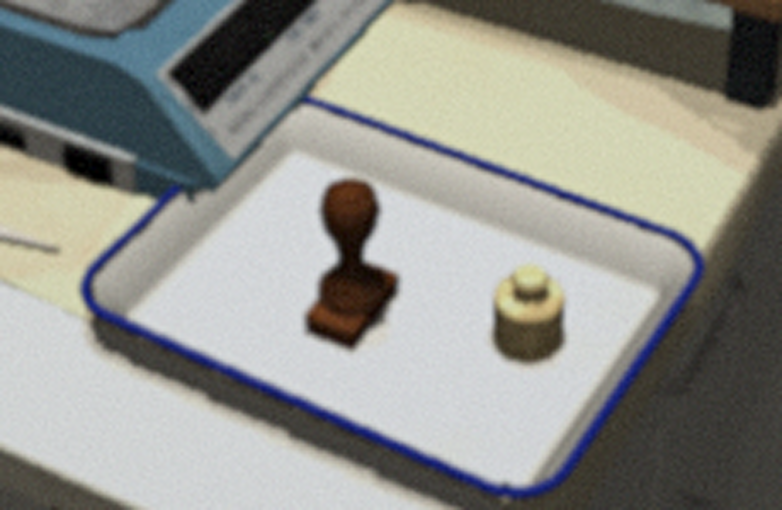

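View pics/w5.png

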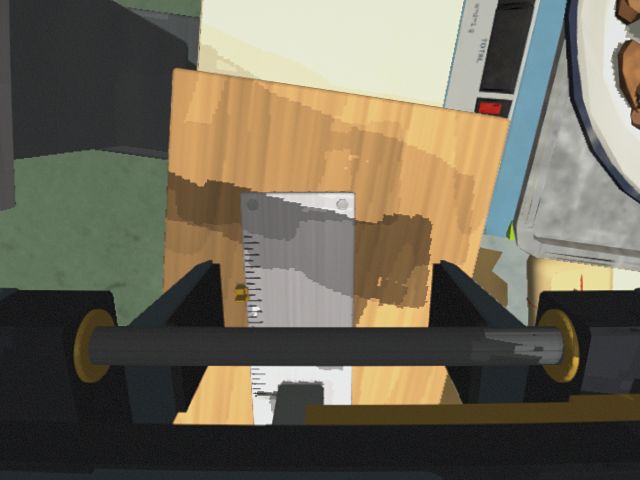

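The stamp stands upright in the tray, clear of the weight. Next I move over the post and lower.

>>> {"fn": "move_arm", "kwargs": {
  "linear": [
    [-0.18,-0.025,0],
    [-0.38,-0.055,0],
    [-0.58,-0.08,0.05],
    [-0.74,-0.105,0.1],
    [-0.803,-0.113,0.2],
    [-0.803,-0.113,0.32],
    [-0.803,-0.113,0.43],
    [-0.803,-0.113,0.51],
    [-0.803,-0.113,0.533],
    [-0.803,-0.113,0.533]
  ],
  "spin": [0,0,0,0,-0.0015,-0.0015,-0.0015,-0.0015,-0.0015,-0.0015],
  "fingers": [0,0,0,0,0,0,0,0,0,0]
}}

```text
time_s: 9.43
eef_pos: [0.4859, -0.2556, 0.1449]
ee_rot: [[-0.149, 0.989, -0.002], [0.989, 0.149, 0.001], [0.001, -0.002, -1.0]]
force: [-0.1, -0.1, 0.6]
gripper_width: 0.0915
```

```bash
python3 - <<'E'
from h import *
c=manip.calibration("wrist");a=manip.get_image("wrist"); s=manip.observe(); print(s["eef_pos"],s["ee_rot"],s["gripper_width"],s["force"],s["time_s"])
np.save("w6T.npy",c["T"])
cv2.imwrite("pics/w6.png",a[:,:,::-1])
E
```

```text
[ 0.48640166 -0.25609557  0.14601774] [[-1.48809375e-01  9.88865819e-01 -4.02784817e-04]
 [ 9.88865851e-01  1.48809484e-01  2.55721682e-04]
 [ 3.12812631e-04 -3.60246367e-04 -9.99999886e-01]] 0.09107020773656017 [ 0.18543472 -0.36670012  0.55440729] 9.4833
```

View pics/w6.png

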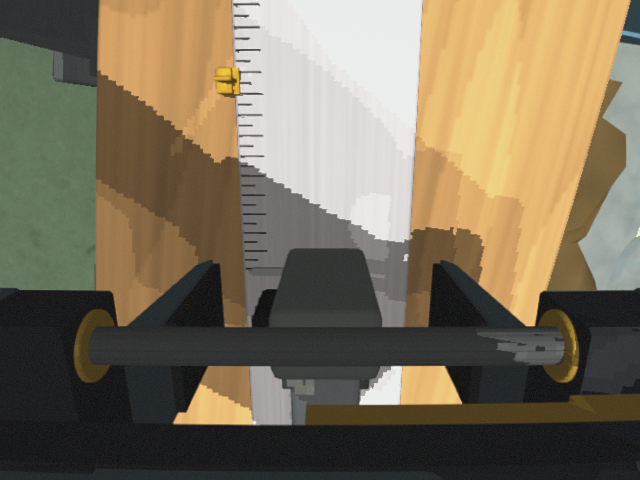

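The post sits between the fingers, with the button on the left at (263,305), the pointer at (265,270) and the rider at (228,80). I close at 25 N.

>>> {"fn": "move_arm", "kwargs": {
  "linear": [
    [0,0,0],
    [0,0,0],
    [0,0,0],
    [0,0,0],
    [0,0,0],
    [0,0,0],
    [0,0,0],
    [0,0,0],
    [0,0,0],
    [0,0,0]
  ],
  "spin": [0,0,0,0,0,0,0,0,0,0],
  "fingers": [1,1,1,1,1,1,1,1,1,1],
  "squeeze": 25
}}

```text
time_s: 10.32
eef_pos: [0.4857, -0.2569, 0.1458]
ee_rot: [[-0.148, 0.989, -0.001], [0.989, 0.148, 0.0], [0.0, -0.001, -1.0]]
force: [-5.1, -0.9, 5.4]
gripper_width: 0.04
```

```bash
python3 - <<'E'
from h import *
c=manip.calibration("wrist");a=manip.get_image("wrist"); s=manip.observe(); print(s["eef_pos"],s["ee_rot"],s["gripper_width"],s["force"],s["moment"],s["time_s"])
np.save("w7T.npy",c["T"])
cv2.imwrite("pics/w7.png",a[:,:,::-1])
E
```

```text
[ 0.48573744 -0.25687987  0.14578413] [[-1.47738516e-01  9.89025950e-01 -1.00053298e-03]
 [ 9.89026412e-01  1.47738736e-01  1.48950637e-04]
 [ 2.95133524e-04 -9.67547800e-04 -9.99999488e-01]] 0.039979659583962275 [-4.07100888 -1.81056738  5.60920252] [-0.27378925  1.37422175 -0.16500202] 10.3667
```

View pics/w7.png

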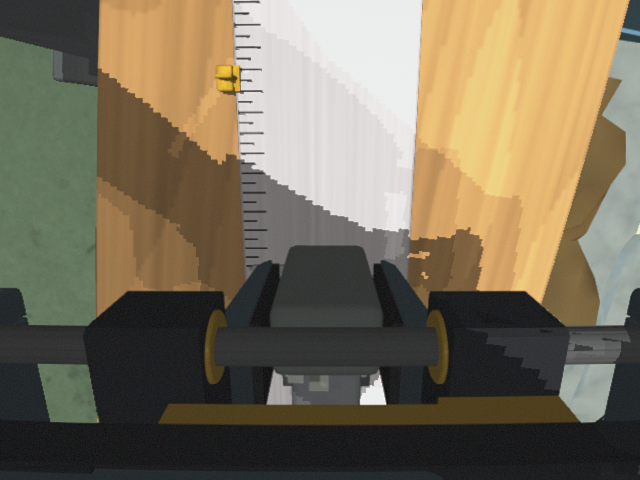

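```bash
python3 - <<'E'
from h import *
zoom("pics/w6.png","pics/w6a.png",205,55,80,110,5.4)
zoom("pics/w6.png","pics/w6b.png",225,220,100,80,7)
E
```

```text
(no output)
```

View pics/w6a.png

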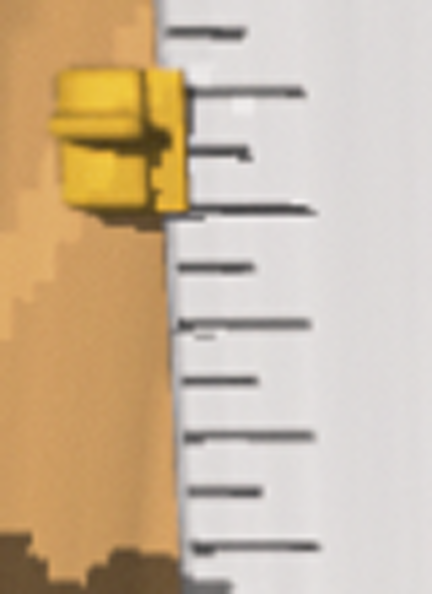

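View pics/w6b.png

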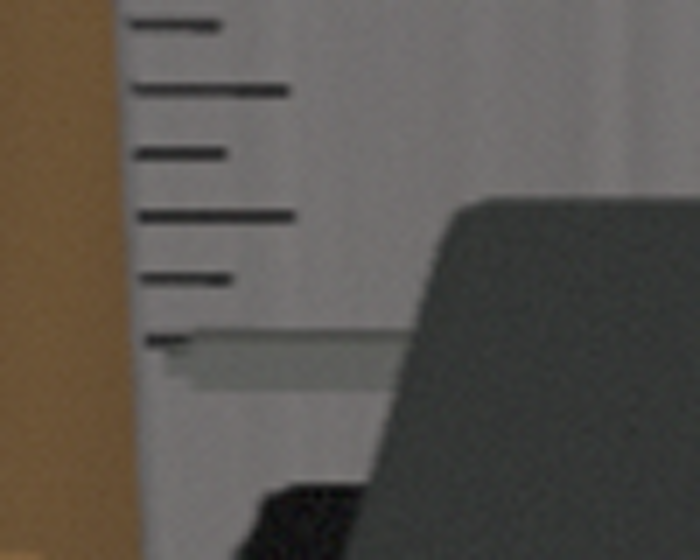

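```bash
python3 - <<'E'
import m
from m import *
c["T"]=np.load("w6T.npy")
a=z(205,55,5.4);b=z(225,220,7)
for n,p,h in [("line0",b(165,341),.093),("l1",b(180,279),.093),("l2",b(200,216),.093),("l3",b(180,154),.093),("l4",b(200,90),.093),("l5",b(170,24),.093),
 ("ln",a(220,547),.093),("ln",a(220,492),.093),("ln",a(220,437),.093),("ln",a(220,380),.093),("ln",a(220,324),.093),("ln",a(220,267),.093),("ln",a(220,210),.093),("ln",a(220,152),.093),("ln",a(220,92),.093),("ln",a(200,33),.093),
 ("tip",b(165,350),.097),("ptr far edge",b(300,330),.099),("ptr near edge",b(300,388),.095),
 ("fin top far",a(90,114),.108),("fin top near",a(90,133),.108),("body far",a(100,70),.100),("body near",a(110,207),.100),("plate-body far",a(165,68),.1),("near",a(170,212),.1)]:
    p=world(c,p,h); print(n,g(p))
E
```

```text
[ 0.4164 -0.0865  0.093 ] [ 0.5038 -0.0733  0.093 ] 0.08838273140500093
[ 0.4255 -0.15    0.093 ] [ 0.5138 -0.1373  0.093 ] 0.08916414236263971
[ 0.4385 -0.2346  0.093 ] [ 0.5262 -0.2219  0.093 ] 0.08852330628879482
[ 0.4515 -0.3271  0.093 ] [ 0.5403 -0.3143  0.093 ] 0.0897143190699281
dirs [-0.1452  0.9894] [-0.1492  0.9888]
yaw 8.463972
gauge cen [ 0.4866 -0.2579]
centre-line off 5.404056049502012e-05
line0 [-0.0419  0.0009]
l1 [-0.0405  0.0059]
l2 [-0.0388  0.011 ]
l3 [-0.0401  0.0159]
l4 [-0.0384  0.0209]
l5 [-0.0404  0.026 ]
ln [-0.0407  0.0608]
ln [-0.0404  0.0659]
ln [-0.0402  0.0709]
ln [-0.04   0.076]
ln [-0.0398  0.081 ]
ln [-0.0396  0.086 ]
ln [-0.0394  0.0909]
ln [-0.0392  0.0959]
ln [-0.0389  0.101 ]
ln [-0.0405  0.1059]
tip [-0.0412  0.0016]
ptr far edge [-0.0306  0.0039]
ptr near edge [-0.0313 -0.0022]
fin top far [-0.0471  0.0977]
fin top near [-0.0472  0.0962]
body far [-0.048   0.1021]
body near [-0.0477  0.0907]
plate-body far [-0.0423  0.1022]
near [-0.0425  0.0903]
```

>>> {"fn": "move_arm", "kwargs": {
  "linear": [
    [0.02,0,0],
    [0.06,0,0],
    [0.11,0,0],
    [0.16,0,0],
    [0.21,0,0],
    [0.26,0,0],
    [0.31,0,0],
    [0.35,0,0],
    [0.38,0,0],
    [0.4,0,0]
  ],
  "spin": [0,0,0,0,0,0,0,0,0,0],
  "fingers": [1,1,1,1,1,1,1,1,1,1],
  "squeeze": 25
}}

```text
time_s: 11.2
eef_pos: [0.474, -0.1771, 0.1458]
ee_rot: [[-0.148, 0.989, -0.0], [0.989, 0.148, 0.0], [0.0, -0.0, -1.0]]
force: [-3.2, -2.4, 4.9]
gripper_width: 0.0398
```

```bash
python3 - <<'E'
from m import *
c=manip.calibration("wrist");a=manip.get_image("wrist"); b=manip.get_image("scene"); t=manip.get_image("top");s=manip.observe(); print(s["eef_pos"],s["gripper_width"],s["force"],s["moment"],s["time_s"]); print("g",g(s["eef_pos"]),"start",g(np.array([.48574,-.25688])))
np.save("w8T.npy",c["T"])
cv2.imwrite("pics/w8.png",a[:,:,::-1])
cv2.imwrite("pics/s8.png",b[:,:,::-1]);cv2.imwrite("pics/t8.png",t[:,:,::-1])
zoom("pics/s8.png","pics/s8z.png",340,130,110,100,6)
E
```

```text
[ 0.4164 -0.0865  0.093 ] [ 0.5038 -0.0733  0.093 ] 0.08838273140500093
[ 0.4255 -0.15    0.093 ] [ 0.5138 -0.1373  0.093 ] 0.08916414236263971
[ 0.4385 -0.2346  0.093 ] [ 0.5262 -0.2219  0.093 ] 0.08852330628879482
[ 0.4515 -0.3271  0.093 ] [ 0.5403 -0.3143  0.093 ] 0.0897143190699281
dirs [-0.1452  0.9894] [-0.1492  0.9888]
yaw 8.463972
gauge cen [ 0.4866 -0.2579]
centre-line off 5.404056049502012e-05
[ 0.4741 -0.1773  0.1458] 0.03985673620138354 [-4.5235 -2.4612  5.7673] [-0.6866  1.4217 -0.2664] 11.35
g [-0.0005  0.0816] start [-0.0007  0.0012]
```

View pics/w8.png

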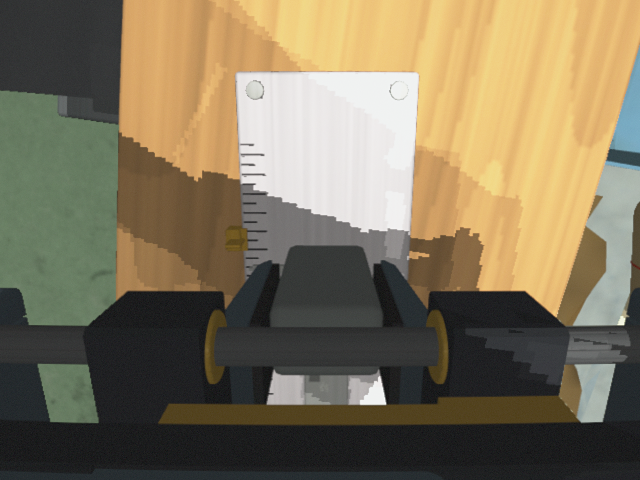

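View pics/s8z.png

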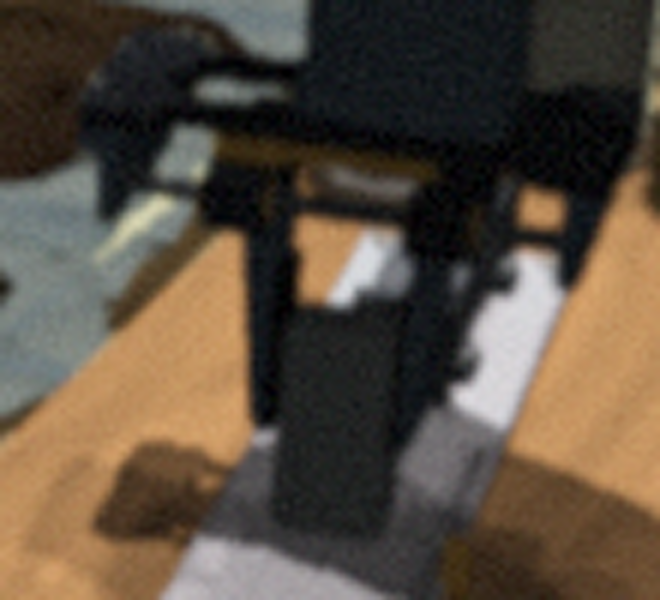

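```bash
python3 - <<'E'
from h import *
zoom("pics/w8.png","pics/w8a.png",215,180,80,100,6)
E
```

```text
(no output)
```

View pics/w8a.png

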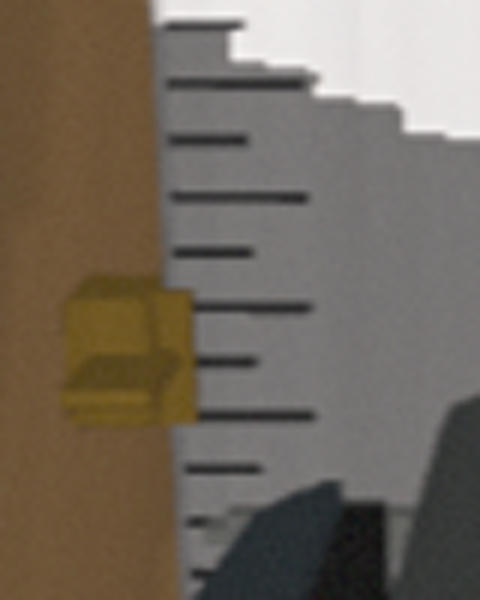

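```bash
python3 - <<'E' | tail -n +9
from m import *
c["T"]=np.load("w8T.npy")
a=z(215,180,6)
for n,p,h in [("l",a(200,25),.093),("l",a(220,140),.093),("l",a(220,252),.093),("l",a(230,362),.093),("l",a(230,415),.093),("l",a(225,469),.093),("l",a(195,523),.093),("l",a(195,574),.093),
 ("tip hi",a(225,512),.099),("tip mid",a(215,522),.097),("tip lo",a(225,540),.095),("fin +y base",a(105,356),.097),("fin top +y",a(105,388),.108),("fin top -y",a(105,400),.108),("body +y top",a(105,293),.098),("body side +y",a(180,291),.098),("body side -y",a(180,422),.098)]:
    print(n,g(world(c,p,h)))
E
```

```text
l [-0.0401  0.126 ]
l [-0.0389  0.116 ]
l [-0.0393  0.106 ]
l [-0.0389  0.096 ]
l [-0.0391  0.0911]
l [-0.0397  0.086 ]
l [-0.0427  0.0808]
l [-0.0429  0.0759]
tip hi [-0.0388  0.084 ]
tip mid [-0.0401  0.0824]
tip lo [-0.0397  0.0799]
fin +y base [-0.049   0.0976]
fin top +y [-0.0466  0.098 ]
fin top -y [-0.0467  0.097 ]
body +y top [-0.0485  0.1036]
body side +y [-0.042   0.1038]
body side -y [-0.0426  0.092 ]
```

>>> {"fn": "move_arm", "kwargs": {
  "linear": [
    [0.02,0,0],
    [0.04,0,0],
    [0.055,0,0],
    [0.065,0,0],
    [0.072,0,0],
    [0.075,0,0],
    [0.075,0,0],
    [0.075,0,0]
  ],
  "spin": [0,0,0,0,0,0,0,0],
  "fingers": [1,1,1,1,1,1,1,1]
}}

```text
time_s: 12.02
eef_pos: [0.4719, -0.1627, 0.1458]
ee_rot: [[-0.148, 0.989, -0.0], [0.989, 0.148, 0.0], [0.0, -0.0, -1.0]]
force: [-3.5, -2.2, 5.5]
gripper_width: 0.0401
```

```bash
python3 - <<'E' | tail -n +9
from m import *
c=manip.calibration("wrist");a=manip.get_image("wrist"); b=manip.get_image("scene"); t=manip.get_image("top");s=manip.observe(); print(s["eef_pos"],s["gripper_width"],s["force"],s["time_s"]); print("g",g(s["eef_pos"]))
np.save("w9T.npy",c["T"])
cv2.imwrite("pics/w9.png",a[:,:,::-1]);cv2.imwrite("pics/s9.png",b[:,:,::-1]);cv2.imwrite("pics/t9.png",t[:,:,::-1])
zoom("pics/w9.png","pics/w9a.png",205,210,100,90,6.5)
zoom("pics/s9.png","pics/s9z.png",370,180,80,70,8)
zoom("pics/t9.png","pics/t9z.png",315,220,170,80,4.7)
E
```

```text
[ 0.4719 -0.1627  0.1458] 0.039833792472181155 [-3.6006 -2.7081  5.8282] 12.1667
g [-0.0005  0.0963]
```

View pics/w9a.png

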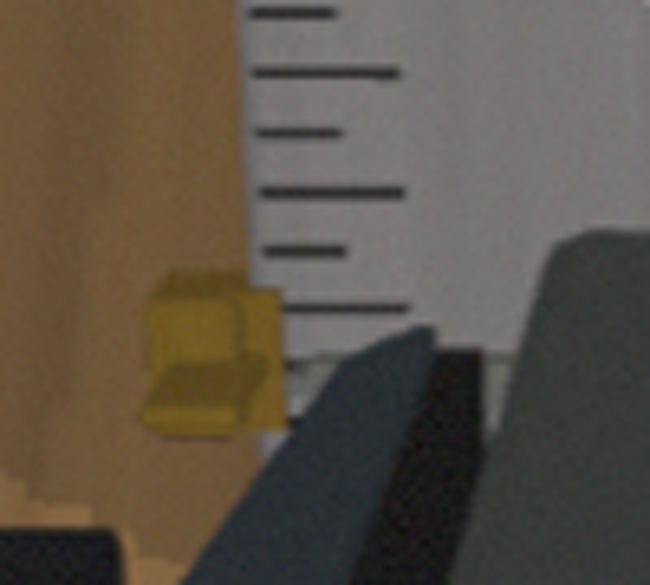

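View pics/s9z.png

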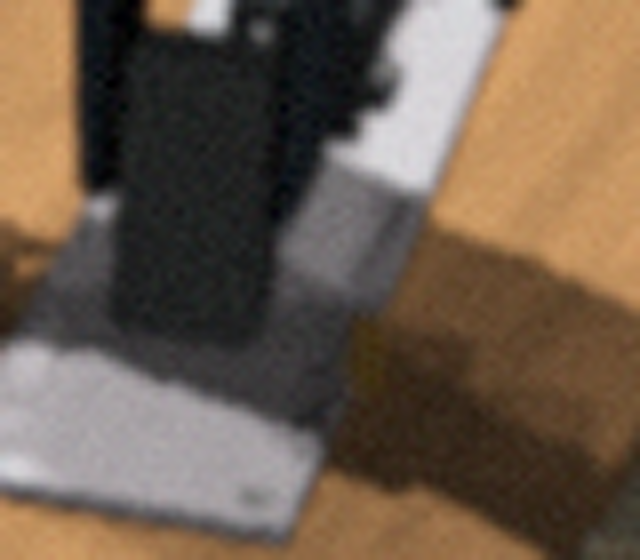

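View pics/t9z.png

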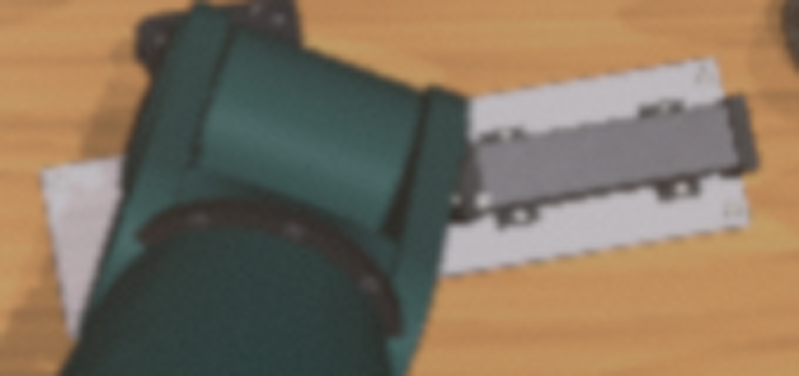

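```bash
python3 - <<'E' | tail -n +9
from m import *
c["T"]=np.load("w9T.npy")
a=z(205,210,6.5)
for n,p,h in [("l",a(300,133),.093),("l",a(300,251),.093),("l",a(330,308),.093),("l",a(294,366),.093),("l",a(293,424),.093),
 ("ptr +y edge",a(325,356),.099),("fin +y base",a(200,362),.098),("fin top +y",a(190,400),.108),("fin top -y",a(190,433),.108),("fin side base",a(262,362),.098),("body side +y",a(265,288),.098),("body side -y",a(265,430),.098)]:
    print(n,g(world(c,p,h)))
# fin model reprojection for y candidates
B=np.r_[cen,0]; 
for y in (.0958,.0968,.0978):
    for dy,zz in ((.001,.108),(-.001,.108),(.006,.097),(-.006,.097)):
        P=np.r_[cen+gx*-.047+gy*(y+dy),zz]; q=pix(c,P)[0]; print(y,dy,zz,((q-[205,210]+.5)*6.5-.5))
E
```

```text
l [-0.0397  0.116 ]
l [-0.0402  0.1059]
l [-0.0379  0.101 ]
l [-0.0412  0.0959]
l [-0.0415  0.0908]
ptr +y edge [-0.0375  0.0989]
fin +y base [-0.0479  0.098 ]
fin top +y [-0.0466  0.0984]
fin top -y [-0.0467  0.0956]
fin side base [-0.0428  0.098 ]
body side +y [-0.0422  0.1043]
body side -y [-0.0429  0.0921]
0.0958 0.001 0.108 [185.476  418.8161]
0.0958 -0.001 0.108 [186.9598 442.81  ]
0.0958 0.006 0.097 [210.681  313.7308]
0.0958 -0.006 0.097 [218.7082 451.6384]
0.0968 0.001 0.108 [184.7328 406.7725]
0.0968 -0.001 0.108 [186.2184 430.8286]
0.0968 0.006 0.097 [210.0072 302.0551]
0.0968 -0.006 0.097 [218.0435 440.3002]
0.0978 0.001 0.108 [183.9886 394.6976]
0.0978 -0.001 0.108 [185.476  418.8161]
0.0978 0.006 0.097 [209.3327 290.3508]
0.0978 -0.006 0.097 [217.378  428.9343]
```

>>> {"fn": "move_arm", "kwargs": {
  "linear": [
    [0.003,0,0],
    [0.003,0,0],
    [0.003,0,0],
    [0.003,0,0],
    [0.003,0,0],
    [0.003,0,0]
  ],
  "spin": [0,0,0,0,0,0],
  "fingers": [1,1,1,1,1,1]
}}

```text
time_s: 12.67
eef_pos: [0.4718, -0.1621, 0.1458]
ee_rot: [[-0.148, 0.989, -0.0], [0.989, 0.148, 0.0], [0.0, -0.0, -1.0]]
force: [-3.4, -2.5, 5.1]
gripper_width: 0.04
```

```bash
python3 - <<'E' | tail -n +9
from m import *
c=manip.calibration("wrist");a=manip.get_image("wrist"); s=manip.observe(); print(s["eef_pos"],s["gripper_width"],s["force"],s["time_s"]); print("g",g(s["eef_pos"]))
cv2.imwrite("pics/w10.png",a[:,:,::-1])
zoom("pics/w10.png","pics/w10a.png",205,210,100,90,6.5)
E
```

```text
[ 0.4718 -0.1621  0.1458] 0.03984420355440273 [-4.442  -2.4969  5.8432] 12.7167
g [-0.0005  0.0969]
```

View pics/w10a.png

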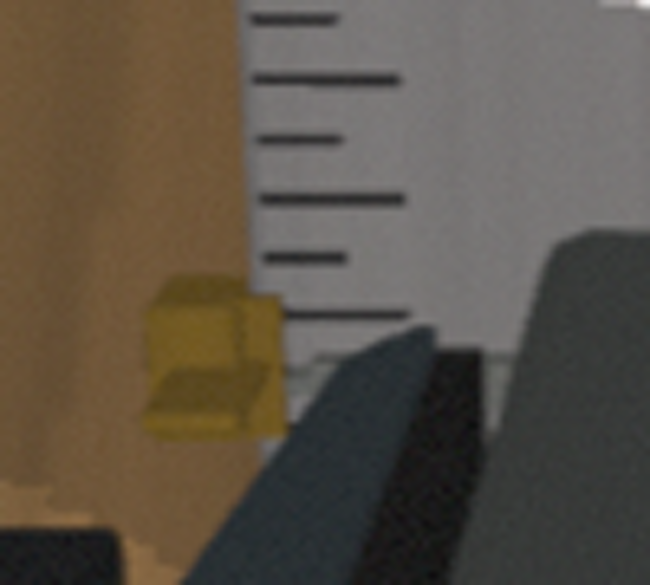

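The pointer's tip at about (290,372) in the zoom is level with the fin. The rider has not moved against the scale lines, and the button is still squeezed.

```bash
python3 - <<'E'
from workcell import manip
print(manip.hand_in())
E
```

```text
the job is handed in; nothing more can be done
None
```

The job is done and handed in at about 12.7 s of the 58 s. The rubber stamp stands in the tray, and the arm is holding the gauge pointer at the rider with the button squeezed.

- **Stamp:** I gripped it by the handle and stood it upright in the free middle of the tray at about (0.486, 0.241), then let go. The picture taken afterwards shows it upright and clear of the weight, which looked unmoved.
- **Button:** I gripped the post at 25 N. The opening reads 40 mm, against 41 mm for a fully squeezed button. The readings run just under 1 mm low, as they also did on the stamp's handle, so the button is fully in.
- **Pointer:** The arm is drawn out about 95.7 mm. From the wrist camera and the scale lines, I put the pointer at about 0.097 m along the gauge and the rider's fin at the same place. My separate measurements of the fin spread by about 1 mm (0.0967 to 0.0979), so I expect the alignment to be good to about 1 mm.
- **Rider:** It did not shift against the scale lines.
- **Forces:** The steady push on the tool at the end was about 4 N sideways and 6 N upward. The highest force I read was about 10 N, while setting the stamp down.

The finger partly hid the pointer in the final view, so that check rests on the visible edge of the pointer and the measured tool travel. I did not look at the paper packet again at the end; the arm never went near it.

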